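# Zero the bench scale with the pail on it

### The arm

A 7-joint arm with a two-finger parallel gripper is mounted at the origin on a cart in front of the work surface, level with it; the furniture and walls round the work are solid. World frame = base frame: x ahead of the robot, y to its left, z up, the work surface at z = 0. Lengths are in mm, angles in rad, forces in N, time in s.
With the tool pointing down it reaches from about 400 to 875 mm from the base axis. Payload 4.4 kg.
Tool frame: the origin (TCP) lies on the centre line of the jaws, within the pads' length; the fingertips stand 14 mm ahead of it and the grasp point (between the pads) lies 5 mm behind it (tips_ahead is the distance from the TCP to the fingertips, in mm); z points along the fingers, y is the line along which they close (so a half turn about z gives the same grasp; the last joint's range is limited). The gripper opens to 85 mm and grips with 20 to 120 N. Pads are 22 mm wide; open, the fingers measure 114 mm over their backs; the gripper's body (76 mm by 85 mm) begins 54 mm behind the grasp point. The pads swing forward as they close: fully open they stand 13 mm farther back than shut.
Start: joints at [-1.272, 0.628, 0.038, 1.517, -0.027, 0.996, -0.02], TCP at [231.873, 607.25, 245.313] pointing down, gripper open.
Joint ranges: [-3.06, 3.06], [-0.37, 2.12], [-1.25, 1.32], [0.18, 2.47], [-1.1, 4.24], [0.23, 1.98], [-2.94, 2.94]. Speed limits (rad/s): [2.57, 2.57, 3.14, 3.14, 3.14, 3.14, 3.14].

### API

Orientations are given as [roll, pitch, yaw] about the fixed x, y, z axes, in that order (R = Rz(yaw) Ry(pitch) Rx(roll)).
In Python, from cell import * gives the robot as it stands.
- The arm moves only by the tool move_arm, never from a script. Its argument "rows" is text: rows parted by semicolons, each of 7 numbers parted by spaces: the shift along the tool's x, y, z scaled (see below), then the turn, a rotation vector about the tool's x, y, z scaled (see below), then the closure, from -1 (fully open) to 1 (shut). A call has 1 to 12 rows; each row is the pose to reach, as a shift and turn from the pose commanded when the call began, along the tool's axes at that moment; what a row does not reach only later rows make up. The controller multiplies each number of a shift by 0.3 m and each number of a turn by pi/2 rad. A row lasts 1/12 s, in which the tool goes at most 41.7 mm and 7.16 degrees, less where a joint would pass 70% of its speed; a pose out of reach is approached as far as the arm can. A call with a number of a shift or a turn outside -1 to 1 is refused whole. A call with a gripper value outside its range is refused whole. The fingers move at their own pace and stop on an object; the grip force is fixed at half the most. Time passes only in rows, so rows that repeat a pose let the fingers close. It gives the time, the measured TCP pose, the force, the opening and the grip force at its end, in the units of the state.
- read_state(): the state, without advancing time (a new reading comes with each control period).
- get_image(name): name is "side" or "top" or "wrist"; returns a dict with "img" (400x640x3 uint8, red, green, blue), "vfov" (degrees; the focal length in pixels is half the picture's height over the tangent of half this angle, whatever the lens; pixels are square), "cx", "cy" (the principal point, pixels), "k1" (the pictures are not rectified: a ray, as slopes to the right and down, at radius r is drawn at 1 + k1 r^2 times it, then the intrinsics apply), "extrinsics" (4x4, takes a point from camera to world coordinates); the wrist camera has in their place "T_tool_cam" (4x4, takes a point from camera to tool coordinates, whose origin is the TCP and whose axes are the flange's). Camera axes: x right, y up, looking along -z (the intrinsics and any distortion apply to the point x, -y, -z); pixel columns grow to the right and rows downward; lengths in mm; the calibration is good to about 2 mm. A picture is of the moment at which its call begins: read the wrist's pose just before it. There is no depth.
- finish_job(): hands the job in; it is judged then, once.
The state is a dict: "clock": time; "qpos": joint angles; "qd": joint speeds; "tau": joint torques, N m; "eef_pos": TCP position; "tool_rot": TCP orientation; "force": force on the tool from outside, world axes, zero at the start; "torque": the same for the moment, N m; "width": finger opening in mm; "gripper_force": force on a finger pad.
Only numpy, scipy, OpenCV 4.12 (cv2) and the standard library are available. Lean on these libraries where they do the work, as an engineer would, in place of code of your own. Each camera call takes 0.05 s, during which the arm holds its last target. There are 200 camera calls.

### The job

We want to weigh club heads in the small steel pail, so the scale has to be zeroed with the empty pail on it. Lift the tape roll off the scale by its rim and lay it flat on the bare bench top, then carry the pail by its bail handle to the scale and set it upright in the middle of the pan, let go of it, and only then press the green zero button fully down and release it. Set both things down without dropping them, and leave the two bottles and the iron club head where they are.

Things in the scene. Friction and masses are not known exactly. Their poses are not given: they have to be found in the camera images.
- bench_scale: cream digital bench scale, fixed, 238 (x) x 192 (y) x 50 mm high. Origin: centre of its underside on the bench; z up; its display console (36 mm high) is on the -x side. The square cream pan is flat, 150 (x) x 176 (y) mm, its top 50 mm above the bench.
- pan_center (a point): middle of the top face of the scale's pan (34 mm along +x of the scale's origin, 50 mm up); moves with the scale.
- tape_ring: roll of amber tape with a green core, a ring lying flat on the pan at the start, loose: about 95 mm outside and 70 mm inside diameter, so the rim is about 12 mm thick, 24 mm high. Origin: centre of its underside; z along its axis. Lift it by pinching the rim from above, one finger inside the ring.
- pail: small round open steel pail, loose, empty, 84 mm diameter at the foot and 104 mm at the rim, 87 mm high, about 0.37 kg with its bail. Origin: centre of its underside; z up; its x axis points along the bail's hinge axis.
- pail_bail: the pail's wire bail handle, hinged at both sides of the pail 74 mm above its foot; origin in the middle of the hinge axis; x along the hinge axis (as the pail's x) and along the red grip, z from hinge to grip. It leans at most 0.4 rad either way and stays where it is left.
- bail_grip (a point): centre of the bail's red round grip, 84 mm from the hinge axis (158 mm above the pail's foot when the bail is upright). The grip is 18 mm thick and 60 mm long along the bail's x axis.
- zero_box: grey enclosure of the zero button, fixed to the bench, 74 x 74 x 34 mm. Origin: centre of its underside; z up.
- zero_button_top (a point): centre of the top face of the green push button (36 mm diameter) on top of the grey enclosure; pressed straight down.
- zero_button (a joint): travel of the button in m: 0 released, 0.006 fully down; a spring of 5 N brings it back.
- epoxy_orange: white bottle with orange cap, 42 mm diameter, 115 mm high, loose bystander. Origin: centre of its underside.
- epoxy_blue: white bottle with blue cap, 42 mm diameter, 115 mm high, loose bystander. Origin: centre of its underside.
- iron_head: steel iron club head lying flat, 79 x 88 x 11 mm, loose bystander. Origin: centre of its underside.
Not all that is in view belongs to the job. Of the things that look like the tape_ring, the larger one is meant.

How it is judged:
By the outcome, as a careful person would: the job done as asked, in the order asked, and still so for the second after the job is handed in, with the robot touching nothing.
It also fails if it takes over 66 s, if anything falls off the work surface, if the arm or the gripper's body presses on something with over 40 N, if the wrist force passes 120 N, or if a joint passes its speed limit or range.

## Working session

There is one attempt and no reset: what is moved stays moved. The work goes in short steps, Python scripts to look and compute and a tool call to move; the robot and the scene stay as the last step left them, time stands still between calls to the robot, and variables do not carry over. Pictures are saved under pics/ and viewed, at most 10 in all, crops included, and the job is handed in when it is done.

Besides the shell and the picture viewer there is one more tool, called after ">>>" as name(argument=value, ...) on one line, values as JSON. move_arm: Moves the arm, as the interface text tells. Its arguments: {"type":"object","properties":{"rows":{"type":"string"}},"required":["rows"]}

```bash
mkdir -p pics; ls; cat > h.py <<'E'
from cell import *
import numpy as np, cv2
from scipy.spatial.transform import Rotation as R
def cam(name):
    s=read_state(); d=get_image(name)
    if name=="wrist":
        T=np.eye(4); T[:3,:3]=R.from_euler('xyz',s['tool_rot']).as_matrix(); T[:3,3]=s['eef_pos']
        d['E']=T@np.array(d['T_tool_cam'])
    else: d['E']=np.array(d['extrinsics'])
    return d
def ray(d,u,v):
    f=200/np.tan(np.radians(d['vfov'])/2)
    K=np.array([[f,0,d['cx']],[0,f,d['cy']],[0,0,1.]])
    p=cv2.undistortPoints(np.array([[[u,v]]],float),K,np.array([d['k1'],0,0,0.]))[0,0]
    E=d['E']; r=E[:3,:3]@np.array([p[0],-p[1],-1]); return E[:3,3],r/np.linalg.norm(r)
def onz(d,u,v,z):
    o,r=ray(d,u,v); return o+r*(z-o[2])/r[2]
def tri(*rs):
    A=np.zeros((3,3));b=np.zeros(3)
    for o,r in rs:
        P=np.eye(3)-np.outer(r,r);A+=P;b+=P@o
    x=np.linalg.solve(A,b); return x,[np.linalg.norm((np.eye(3)-np.outer(r,r))@(x-o)) for o,r in rs]
def proj(d,X):
    f=200/np.tan(np.radians(d['vfov'])/2)
    c=np.linalg.inv(d['E'])@np.r_[X,1]; p=np.array([c[0],-c[1]])/-c[2]; p=p*(1+d['k1']*(p@p))
    return p*f+[d['cx'],d['cy']]
def save(n,img): cv2.imwrite('pics/'+n,cv2.cvtColor(img,cv2.COLOR_RGB2BGR))
E
python3 - <<'E'
from h import *
import pickle
for n in ["side","top","wrist"]:
    d=cam(n); pickle.dump(d,open(n+'0.pkl','wb')); save(n+'0.png',d['img'])
    print(n,d['vfov'],d['k1'],d['cx'],d['cy'],d['E'].round(2).tolist())
print(read_state())
E
```

```text
pics
side 46.73340244327295 -0.11750711411606912 316.7248654714528 204.70300122243376 [[-0.89, 0.23, -0.38, -51.51], [-0.45, -0.44, 0.78, 1170.19], [0.01, 0.87, 0.5, 953.99], [0.0, 0.0, 0.0, 1.0]]
top 42.10211198751455 0.058580362067209416 316.61023432285526 196.59275139796975 [[0.43, 0.81, -0.4, -52.4], [-0.91, 0.38, -0.19, -407.96], [-0.01, 0.44, 0.9, 1512.57], [0.0, 0.0, 0.0, 1.0]]
wrist 60.40913077328541 0.020023157167159793 318.1141464890338 201.91644673703453 [[0.36, -0.89, -0.29, 155.91], [0.93, 0.34, 0.11, 634.96], [-0.0, -0.31, 0.95, 373.92], [0.0, 0.0, 0.0, 1.0]]
{'clock': 0.15, 'qpos': array([-1.27178108,  0.62915599,  0.03843692,  1.51813377, -0.02700338,
        0.99631697, -0.02002449]), 'qd': array([ 3.03844186e-04, -3.91116867e-03, -4.45132628e-04, -2.55198333e-03,
       -2.51615511e-03,  1.04731748e-03, -3.86889681e-05]), 'tau': array([ 2.27510172e-03, -5.63799047e+01,  1.22813098e+00, -1.93650573e+01,
        1.11946376e-02,  7.41147524e-03,  1.98252491e-05]), 'eef_pos': array([231.70297908, 606.8075697 , 244.58709885]), 'tool_rot': array([-3.14009588e+00, -8.60240368e-07,  2.77676047e+00]), 'force': array([ 0.68810393,  0.9121099 , -0.38880677]), 'torque': array([ 0.06339669, -0.00377951,  0.05016675]), 'gripper_force': 0.0, 'width': 85.515813503168}
```

View pics/side0.png

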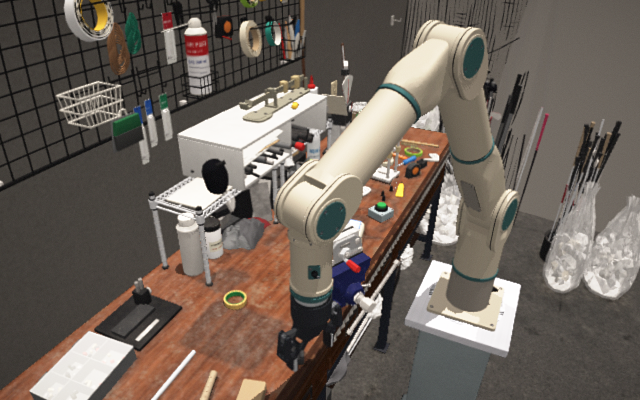

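View pics/top0.png

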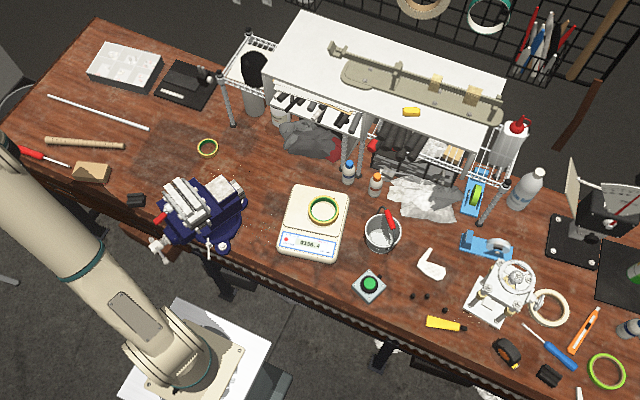

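Top view: the scale is at (313,222) with an amber/green ring on its pan (323,209). The pail is at (382,232) with its red grip at (389,218), the button at (369,284), the bottles at (349,172) and (376,184), and the iron head at (430,264). Ring candidates are (323,209) on the pan, (207,147) a smaller amber one, (548,307) cream and (607,371) green. The one on the pan fits, being the larger amber one with a green core. I'll confirm it in a crop and measure roughly.

```bash
python3 - <<'E'
from h import *
import pickle
d=pickle.load(open('top0.pkl','rb'))
for n,(u,v,z) in dict(scale=(313,222,40),ring=(323,209,62),small=(207,147,12),greenring=(607,371,10),pailfoot=(382,232,60),grip=(389,218,150),button=(369,284,45),blue=(349,172,80),orange=(376,184,80),iron=(430,264,8)).items(): print(n,onz(d,u,v,z).round())
c=d['img'][150:310,170:450]; save('crop0.png',cv2.resize(c,None,fx=2.8,fy=2.8,interpolation=cv2.INTER_CUBIC))
E
```

```text
scale [ 521. -117.   40.]
ring [ 565. -130.   62.]
small [630. 331.  12.]
greenring [  474. -1019.    10.]
pailfoot [ 572. -323.   60.]
grip [ 582. -330.  150.]
button [ 411. -349.   45.]
blue [ 708. -154.   80.]
orange [ 705. -247.   80.]
iron [ 558. -490.    8.]
```

View pics/crop0.png

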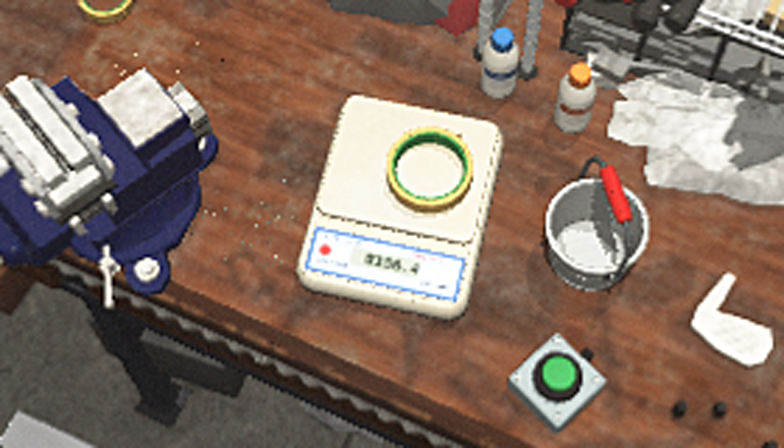

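The crop confirms it: the amber ring with a green core lies on the pan, larger than the one at upper left. Next I'll move up and across to look with the wrist camera.

```bash
cat >> h.py <<'E'
def cmd(*wps):
    "wps: (x,y,z,yaw[,roll]) world; prints numbers for each from the present pose"
    s=read_state(); R0=R.from_euler('xyz',s['tool_rot']).as_matrix()
    for w in wps:
        t=R0.T@(np.array(w[:3])-s['eef_pos']); Rt=R.from_euler('xyz',[np.pi,0,w[3]]).as_matrix()
        rv=R.from_matrix(R0.T@Rt).as_rotvec()
        print(w,'->',(t/300).round(4).tolist(),(rv/(np.pi/2)).round(4).tolist(),'dist',np.linalg.norm(t).round(),'deg',np.degrees(np.linalg.norm(rv)).round(1))
E
python3 - <<'E'
from h import *
cmd((232,607,400,2.777),(330,370,400,2.4),(400,330,400,2.2))
d=cam('top')
for u,v in [(266,196),(250,185),(265,215),(212,185),(240,190),(360,150),(230,125)]: print(u,v,onz(d,u,v,0).round())
E
```

```text
(232, 607, 400, 2.777) -> [-0.0007, 0.0002, -0.518] [-0.001, -0.0, -0.0002] dist 155.0 deg 0.1
(330, 370, 400, 2.4) -> [-0.5877, -0.6213, -0.5171] [-0.0009, 0.0002, 0.2399] dist 300.0 deg 21.6
(400, 330, 400, 2.2) -> [-0.8533, -0.6626, -0.5171] [-0.0009, 0.0003, 0.3672] dist 359.0 deg 33.0
266 196 [555.  69.   0.]
250 185 [569. 135.   0.]
265 215 [494.  40.   0.]
212 185 [516. 248.  -0.]
240 190 [539. 156.   0.]
360 150 [ 845. -140.    0.]
230 125 [747. 310.   0.]
```

>>> move_arm(rows="0 0 -0.35 0 0 0 -1;-0.3 -0.3 -0.5 0 0 0.1 -1;-0.85 -0.66 -0.52 0 0 0.37 -1;-0.85 -0.66 -0.52 0 0 0.37 -1;-0.85 -0.66 -0.52 0 0 0.37 -1;-0.85 -0.66 -0.52 0 0 0.37 -1;-0.85 -0.66 -0.52 0 0 0.37 -1;-0.85 -0.66 -0.52 0 0 0.37 -1;-0.85 -0.66 -0.52 0 0 0.37 -1;-0.85 -0.66 -0.52 0 0 0.37 -1;-0.85 -0.66 -0.52 0 0 0.37 -1")

```text
clock: 1.12
eef_pos: [402.6, 327.2, 402.9]
tool_rot: [3.139, 0.002, 2.187]
force: [0.1, 0.0, 0.5]
width: 85.2
gripper_force: 0.0
```

```bash
python3 - <<'E'
from h import *
print(read_state()['clock'])
cmd((460,110,400,1.8),(500,40,400,1.5))
E
```

```text
1.1167
(460, 110, 400, 1.8) -> [-0.7014, -0.2627, 0.0101] [0.002, 0.0007, 0.2467] dist 225.0 deg 22.2
(500, 40, 400, 1.5) -> [-0.9689, -0.2889, 0.0105] [0.0021, 0.0003, 0.4376] dist 303.0 deg 39.4
```

>>> move_arm(rows="-0.97 -0.29 0.01 0 0 0.44 -1;-0.97 -0.29 0.01 0 0 0.44 -1;-0.97 -0.29 0.01 0 0 0.44 -1;-0.97 -0.29 0.01 0 0 0.44 -1;-0.97 -0.29 0.01 0 0 0.44 -1;-0.97 -0.29 0.01 0 0 0.44 -1;-0.97 -0.29 0.01 0 0 0.44 -1;-0.97 -0.29 0.01 0 0 0.44 -1;-0.97 -0.29 0.01 0 0 0.44 -1;-0.97 -0.29 0.01 0 0 0.44 -1")

```text
clock: 1.95
eef_pos: [499.0, 45.4, 397.7]
tool_rot: [-3.14, -0.001, 1.504]
force: [-0.6, 0.4, 0.7]
width: 85.5
gripper_force: 0.0
```

```bash
python3 - <<'E'
from h import *
import pickle
d=cam('wrist'); pickle.dump(d,open('w1.pkl','wb')); save('w1.png',d['img'])
d=cam('side'); pickle.dump(d,open('side1.pkl','wb'));
cmd((500,-240,400,1.5))
E
```

```text
(500, -240, 400, 1.5) -> [-0.9541, 0.0644, -0.0086] [-0.0008, -0.0007, 0.005] dist 287.0 deg 0.5
```

View pics/w1.png

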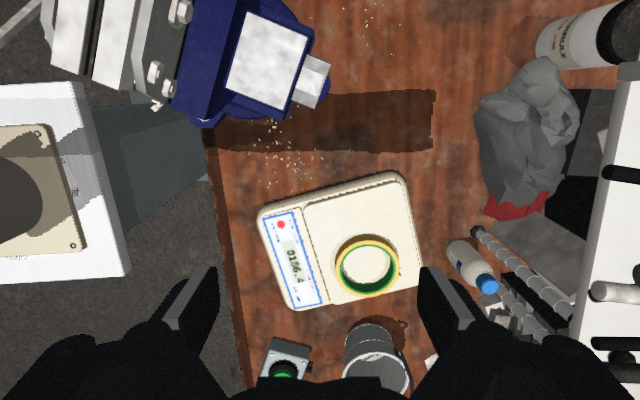

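Wrist view 1: the scale is around (340,240) with the ring at (366,265). There is clear bench at about (385,130), the pail is at (376,360), and the button is at (283,370). The vise is at upper left and the rag at (530,130).

>>> move_arm(rows="-0.95 0.06 0 0 0 0 -1;-0.95 0.06 0 0 0 0 -1;-0.95 0.06 0 0 0 0 -1;-0.95 0.06 0 0 0 0 -1;-0.95 0.06 0 0 0 0 -1;-0.95 0.06 0 0 0 0 -1;-0.95 0.06 0 0 0 0 -1;-0.95 0.06 0 0 0 0 -1;-0.95 0.06 0 0 0 0 -1")

```text
clock: 2.8
eef_pos: [498.2, -241.4, 397.9]
tool_rot: [-3.141, -0.0, 1.503]
force: [-0.7, 1.6, 0.2]
width: 85.5
gripper_force: 0.0
```

```bash
python3 - <<'E'
from h import *
import pickle
print(read_state()['eef_pos'])
d=cam('wrist'); pickle.dump(d,open('w2.pkl','wb')); save('w2.png',d['img'])
d=cam('side'); pickle.dump(d,open('side2.pkl','wb'))
E
```

```text
[ 498.24176218 -241.44673885  397.88633116]
```

View pics/w2.png

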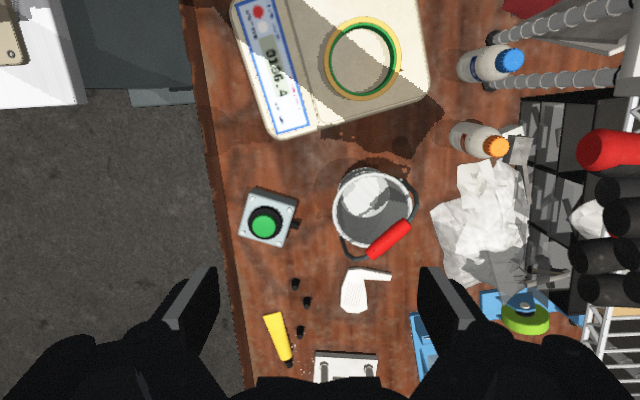

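Wrist view 2: the pail is at (372,208), its red grip at (389,240), the button at (264,223), the ring at (362,58), and the bottles and iron head (358,288) are clear. Next I'll measure by colour masks and triangulation.

```bash
cat >> h.py <<'E'
def blob(d,lo,hi,box):
    hsv=cv2.cvtColor(d['img'],cv2.COLOR_RGB2HSV); m=cv2.inRange(hsv,lo,hi)
    if lo[0]==0: m|=cv2.inRange(hsv,(172,lo[1],lo[2]),(180,255,255))
    x0,y0,x1,y1=box; k=np.zeros_like(m); k[y0:y1,x0:x1]=m[y0:y1,x0:x1]
    cs=cv2.findContours(k,cv2.RETR_EXTERNAL,cv2.CHAIN_APPROX_NONE)[0]
    return max(cs,key=cv2.contourArea)
E
python3 - <<'E'
from h import *
import pickle
L=lambda n:pickle.load(open(n+'.pkl','rb'))
w1,w2,t=L('w1'),L('w2'),L('top0')
Y=((20,90,90),(33,255,255)); G=((45,120,60),(80,255,255)); RD=((0,150,90),(7,255,255))
# ring: outer amber contour
for d,b in((w1,(325,225,405,302)),(w2,(310,5,415,110)),(t,(300,190,345,230))):
    e=cv2.fitEllipse(cv2.convexHull(blob(d,*Y,b))); d['rc']=e[0]; print('ring',e, onz(d,*e[0],74).round(1))
print(tri(*[ray(d,*d['rc']) for d in(w1,w2)]),tri(*[ray(d,*d['rc']) for d in(w1,w2,t)]))
# ring circle from w2: contour points to z=74 and minEnclosing/fit
for d,b in((w1,(325,225,405,302)),(w2,(310,5,415,110))):
    c=cv2.convexHull(blob(d,*Y,b))[:,0]; P=np.array([onz(d,*p,74)[:2] for p in c],np.float32); print('outer z74',cv2.fitEllipse(P))
for d,b in((w2,(240,200,290,245)),(t,(355,270,385,297))):
    e=cv2.fitEllipse(blob(d,*G,b)); d['bc']=e[0]; print('btn',e,onz(d,*e[0],45))
print(tri(*[ray(d,*d['bc']) for d in(w2,t)]))
for d,b in((w2,(360,215,415,265)),(t,(380,205,402,235))):
    e=cv2.minAreaRect(blob(d,*RD,b)); d['gc']=e[0]; print('grip',e)
    bx=cv2.boxPoints(e); print([onz(d,*p,150).round() for p in bx])
print(tri(*[ray(d,*d['gc']) for d in(w2,t)]))
print('bare',[onz(w1,u,v,0).round() for u,v in((385,130),(420,110),(430,155),(330,90),(410,175),(475,100))])
E
```

```text
ring ((366.5650634765625, 266.0762023925781), (61.85127258300781, 64.47765350341797), 87.08674621582031) [ 557.3 -126.8   74. ]
ring ((362.6913757324219, 60.021324157714844), (78.22240447998047, 87.18437957763672), 6.655234336853027) [ 558.7 -132.    74. ]
ring ((323.1470642089844, 209.01214599609375), (28.025814056396484, 31.391172409057617), 89.48414611816406) [ 559.9 -133.2   74. ]
(array([ 559.00683099, -131.48081363,   65.6449594 ]), [np.float64(0.6876745059062035), np.float64(0.687674505906587)]) (array([ 559.87825659, -131.45621156,   68.0261626 ]), [np.float64(2.1274110004656266), np.float64(0.5040749760643898), np.float64(2.48764659142618)])
outer z74 ((557.2301635742188, -128.35133361816406), (94.64481353759766, 102.46014404296875), 10.978041648864746)
outer z74 ((558.5366821289062, -133.88223266601562), (95.11126708984375, 98.13189697265625), 17.3762149810791)
btn ((263.50958251953125, 225.5121307373047), (22.836023330688477, 23.49969482421875), 106.69181823730469) [ 406.53474061 -351.02616324   45.        ]
btn ((369.3495178222656, 283.1047668457031), (11.358598709106445,
[... 248 characters left out ...]
06), (15.869470596313477, 52.89823913574219), 49.08561706542969)
[array([ 543., -350.,  150.]), array([ 591., -309.,  150.]), array([ 604., -325.,  150.]), array([ 556., -367.,  150.])]
grip ((389.5342712402344, 218.92465209960938), (20.5992431640625, 6.203181266784668), 69.44395446777344)
[array([ 597., -306.,  150.]), array([ 610., -319.,  150.]), array([ 563., -359.,  150.]), array([ 549., -347.,  150.])]
(array([ 572.92964288, -332.93099269,  161.27837827]), [np.float64(1.3284610183353953), np.float64(1.3284610183352952)])
bare [array([599.,  60.,   0.]), array([651.,  86.,   0.]), array([668.,  18.,   0.]), array([520., 123.,   0.]), array([638., -12.,   0.]), array([731.,  94.,   0.])]
```

```bash
python3 - <<'E'
from h import *
cmd((517.6,-129.2,150,1.503))
E
```

```text
(517.6, -129.2, 150, 1.503) -> [0.3658, 0.039, 0.8268] [-0.0003, -0.0013, 0.0032] dist 271.0 deg 0.3
```

>>> move_arm(rows="0.366 0.039 0.2 0 0 0 0.2;0.366 0.039 0.4 0 0 0 0.2;0.366 0.039 0.6 0 0 0 0.2;0.366 0.039 0.827 0 0 0 0.2;0.366 0.039 0.827 0 0 0 0.2;0.366 0.039 0.827 0 0 0 0.2;0.366 0.039 0.827 0 0 0 0.2;0.366 0.039 0.827 0 0 0 0.2;0.366 0.039 0.827 0 0 0 0.2;0.366 0.039 0.827 0 0 0 0.2")

```text
clock: 3.73
eef_pos: [518.5, -132.1, 152.0]
tool_rot: [3.139, 0.001, 1.506]
force: [-0.3, -0.3, 0.8]
width: 34.2
gripper_force: 0.0
```

```bash
python3 - <<'E'
from h import *
import pickle
d=cam('wrist'); pickle.dump(d,open('w3.pkl','wb')); s=read_state(); print(s['eef_pos'],s['tool_rot'],s['width'])
im=d['img'].copy()
for z in(74,60):
    R0=R.from_euler('xyz',s['tool_rot']).as_matrix()
    for k in(-17,0,17): 
        p=np.array(s['eef_pos'])+R0[:,1]*k; p[2]=z; cv2.circle(im,tuple(int(a) for a in proj(d,p)),3,(255,0,255),1)
save('w3.png',im)
cmd((517.6,-129.2,68,1.503))
E
```

```text
[ 518.85072326 -132.75041993  152.56780861] [3.13727397e+00 8.16059508e-04 1.50518048e+00] 34.30575381305503
(517.6, -129.2, 68, 1.503) -> [0.0118, -0.0062, 0.2819] [0.0027, 0.0005, 0.0014] dist 85.0 deg 0.3
```

View pics/w3.png

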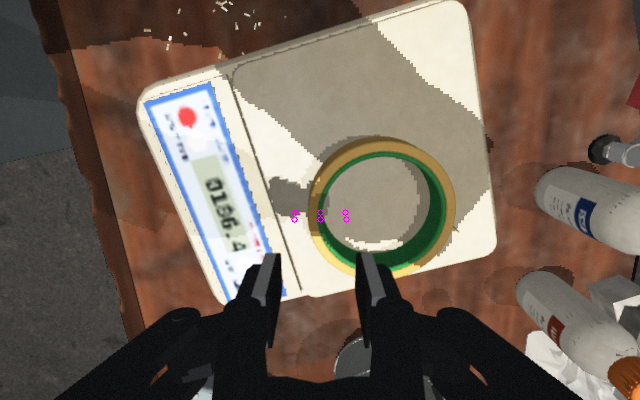

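The wrist crop shows the centre marker (320,217) on the rim, with the fingers straddling it. I'll descend.

>>> move_arm(rows="0.005 -0.005 0.1 0 0 0 0.2;0.005 -0.005 0.2 0 0 0 0.2;0.005 -0.005 0.24 0 0 0 0.2;0.005 -0.005 0.26 0 0 0 0.2;0.005 -0.005 0.275 0 0 0 0.2;0.005 -0.005 0.275 0 0 0 0.2;0.005 -0.005 0.275 0 0 0 0.2")

```text
clock: 4.37
eef_pos: [516.8, -131.3, 69.1]
tool_rot: [3.139, 0.0, 1.504]
force: [0.2, -0.1, 0.6]
width: 34.0
gripper_force: 0.0
```

>>> move_arm(rows="0 0 0 0 0 0 0.5;0 0 0 0 0 0 1;0 0 0 0 0 0 1;0 0 0 0 0 0 1;0 0 0 0 0 0 1;0 0 0 0 0 0 1")

```text
clock: 4.87
eef_pos: [516.5, -130.8, 68.7]
tool_rot: [3.14, -0.0, 1.504]
force: [-0.5, 0.4, 7.1]
width: 7.6
gripper_force: 60.7
```

```bash
python3 - <<'E'
from h import *
s=read_state(); print(s['eef_pos'],s['width'],s['gripper_force'],s['force'])
E
```

```text
[ 516.48443933 -130.84773444   68.73938624] 7.575217296145437 60.67155234678239 [-0.4874873   0.42681079  7.0550596 ]
```

>>> move_arm(rows="0 0 -0.03 0 0 0 1;0 0 -0.1 0 0 0 1;0 0 -0.2 0 0 0 1;0 0 -0.3 0 0 0 1;0.1 0.03 -0.3 0 0 0 1;0.2 0.07 -0.3 0 0 0 1;0.3 0.11 -0.3 0 0 0 1;0.4 0.15 -0.3 0 0 0 1;0.5 0.18 -0.3 0 0 0 1;0.6 0.21 -0.3 0 0 0 1;0.647 0.231 -0.3 0 0 0 1;0.647 0.231 -0.3 0 0 0 1")

```text
clock: 5.87
eef_pos: [598.9, 63.6, 157.6]
tool_rot: [3.141, -0.002, 1.511]
force: [0.2, 0.0, -1.2]
width: 7.6
gripper_force: 59.9
```

```bash
python3 - <<'E'
from h import *
import pickle
d=cam('wrist'); save('w4.png',d['img']); pickle.dump(d,open('w4.pkl','wb')); s=read_state(); print(s['eef_pos'],s['tool_rot'],s['width'],s['force'],s['torque'])
E
```

```text
[597.95465287  60.08320389 157.6927852 ] [-3.14154719e+00 -9.31647043e-05  1.50814431e+00] 7.446110804414274 [-0.09222487 -0.87490484 -1.33402712] [-0.06017942  0.03929253 -0.00326444]
```

View pics/w4.png

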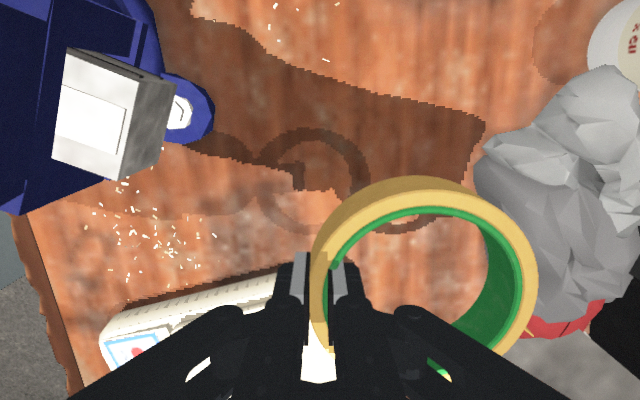

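The ring is held level. The rag's edge is at (480,180) and its red part at (510,320), so I'll check clearance before lowering.

```bash
python3 - <<'E'
from h import *
import pickle
d=pickle.load(open('w4.pkl','rb'))
for u,v,z in((480,180,0),(478,190,40),(495,300,0),(500,325,0),(300,265,50),(110,320,50)): print(u,v,z,onz(d,u,v,z).round())
w1=pickle.load(open('w1.pkl','rb'))
for u,v,z in((478,90,0),(478,90,40),(485,215,10),(407,175,50),(400,172,50),(328,85,100),(445,245,0),(470,225,0)): print(u,v,z,onz(w1,u,v,z).round())
E
```

```text
480 180 0 [737.  61.   0.]
478 190 40 [717.  65.  40.]
495 300 0 [761. -60.   0.]
500 325 0 [768. -89.   0.]
300 265 50 [581.  15.  50.]
110 320 50 [424. -24.  50.]
478 90 0 [734. 108.   0.]
478 90 40 [716. 109.  40.]
485 215 10 [755. -83.  10.]
407 175 50 [621.   1.  50.]
400 172 50 [611.   6.  50.]
328 85 100 [514. 129. 100.]
445 245 0 [ 698. -137.    0.]
470 225 0 [ 737. -103.    0.]
```

>>> move_arm(rows="0.06 0 0.08 0 0 0 1;0.06 0 0.18 0 0 0 1;0.06 0 0.28 0 0 0 1;0.06 0 0.36 0 0 0 1;0.06 0 0.41 0 0 0 1;0.06 0 0.44 0 0 0 1;0.06 0 0.452 0 0 0 1;0.06 0 0.456 0 0 0 1;0.06 0 0.456 0 0 0 1;0.06 0 0.456 0 0 0 1")

```text
clock: 6.75
eef_pos: [599.7, 75.9, 22.1]
tool_rot: [3.14, -0.0, 1.504]
force: [-0.7, 0.1, 0.1]
width: 7.1
gripper_force: 59.9
```

>>> move_arm(rows="0 0 0.004 0 0 0 1;0 0 0.007 0 0 0 1;0 0 0.01 0 0 0 1;0 0 0.01 0 0 0 1;0 0 0.01 0 0 0 1")

```text
clock: 7.17
eef_pos: [599.2, 76.4, 18.6]
tool_rot: [3.141, -0.0, 1.505]
force: [-1.1, 0.3, 5.3]
width: 7.6
gripper_force: 60.6
```

Contact is felt at the expected height, so I'll release and raise.

>>> move_arm(rows="0 0 0 0 0 0 0.6;0 0 0 0 0 0 0.3;0 0 0 0 0 0 0.2;0 0 0 0 0 0 0.2;0 0 -0.05 0 0 0 0.2;0 0 -0.15 0 0 0 0.2;0 0 -0.28 0 0 0 0.2;0 0 -0.42 0 0 0 0.2;0 0 -0.56 0 0 0 0.2;0 0 -0.7 0 0 0 0.2;0 0 -0.75 0 0 0 0;0 0 -0.75 0 0 0 0")

```text
clock: 8.17
eef_pos: [601.7, 75.9, 247.9]
tool_rot: [3.133, -0.002, 1.504]
force: [0.3, -0.6, 0.2]
width: 42.9
gripper_force: 0.0
```

```bash
python3 - <<'E'
from h import *
import pickle
s=read_state(); print(s['eef_pos'],s['width'],s['force'])
d=cam('wrist'); save('w5.png',d['img']); pickle.dump(d,open('w5.pkl','wb'))
t=cam('top'); pickle.dump(t,open('top5.pkl','wb'));
Y=((20,90,90),(33,255,255))
for dd,z in((d,24),):
    c=cv2.convexHull(blob(dd,*Y,(250,60,640,400)))[:,0]; print(cv2.boundingRect(c)); P=np.array([onz(dd,*p,z)[:2] for p in c],np.float32); print(cv2.fitEllipse(P))
w2=pickle.load(open('w2.pkl','rb'))
# pan edges in w2 & w1 : cream mask bounding
for n in('w1','w3'):
    q=pickle.load(open(n+'.pkl','rb'))
    hsv=cv2.cvtColor(q['img'],cv2.COLOR_RGB2HSV); print(n,hsv[200,330],hsv[220,385])
cmd((530,-180,330,1.5))
E
```

```text
[601.71296079  75.94922483 247.91374061] 42.87793691572434 [ 0.28489909 -0.64820359  0.21344355]
(310, 136, 85, 79)
((638.0054931640625, 66.65916442871094), (85.09812927246094, 91.78163146972656), 56.79447937011719)
w1 [ 23  30 239] [ 24  26 247]
w3 [ 19  44 164] [ 21  47 159]
(530, -180, 330, 1.5) -> [-0.868, -0.1722, -0.2903] [0.0003, -0.0004, 0.003] dist 279.0 deg 0.3
```

>>> move_arm(rows="-0.1 0 -0.29 0 0 0 0;-0.24 -0.05 -0.29 0 0 0 0;-0.37 -0.1 -0.29 0 0 0 0;-0.5 -0.17 -0.29 0 0 0 0;-0.63 -0.17 -0.29 0 0 0 0;-0.75 -0.17 -0.29 0 0 0 0;-0.868 -0.17 -0.29 0 0 0 0;-0.868 -0.17 -0.29 0 0 0 0;-0.868 -0.17 -0.29 0 0 0 0;-0.868 -0.17 -0.29 0 0 0 0;-0.868 -0.17 -0.29 0 0 0 0")

```text
clock: 9.18
eef_pos: [530.6, -178.4, 328.2]
tool_rot: [-3.139, -0.002, 1.506]
force: [0.2, 0.5, -0.3]
width: 42.4
gripper_force: 0.0
```

```bash
python3 - <<'E'
from h import *
import pickle
s=read_state(); print(s['eef_pos'],s['qd'].round(3))
d=cam('wrist'); pickle.dump(d,open('w6.pkl','wb')); t=cam('top'); pickle.dump(t,open('top6.pkl','wb'))
im=d['img'].copy(); save('w6.png',im)
E
```

```text
[ 530.64211158 -178.37566216  328.22219055] [-0.023 -0.008 -0.004 -0.006  0.004  0.     0.001]
```

View pics/w6.png

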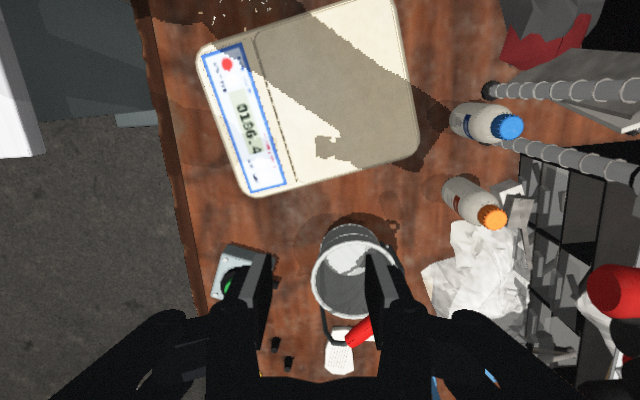

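Wrist view 6: the pan is clear. Its divider line runs (255,35)–(297,180), its right edge is at (410,90), its lower right corner is at (415,158), and the pail's rim is at (353,280). I'll get the pan from edge points in several views.

```bash
python3 - <<'E'
from h import *
import pickle
L=lambda n:pickle.load(open(n+'.pkl','rb'))
w1,w2,w6,t6=L('w1'),L('w2'),L('w6'),L('top6')
def creamedges(d,box,name):
    hsv=cv2.cvtColor(d['img'],cv2.COLOR_RGB2HSV); m=((hsv[...,1]<75)&(hsv[...,2]>110)&(hsv[...,0]<40)).astype(np.uint8)*255
    x0,y0,x1,y1=box; k=np.zeros_like(m);k[y0:y1,x0:x1]=m[y0:y1,x0:x1]; k=cv2.morphologyEx(k,cv2.MORPH_OPEN,np.ones((5,5)))
    c=max(cv2.findContours(k,cv2.RETR_EXTERNAL,cv2.CHAIN_APPROX_NONE)[0],key=cv2.contourArea)
    h=cv2.convexHull(c); P=np.array([onz(d,*p,50)[:2] for p in h[:,0]],np.float32)
    r=cv2.minAreaRect(P); a=[x for x in cv2.boxPoints(r).round().tolist()]
    print(name,cv2.boundingRect(h),r,a)
creamedges(w1,(240,160,435,320),'w1')
creamedges(w6,(190,0,430,205),'w6')
creamedges(t6,(270,175,355,268),'top')
for n,d,pts in(('w6',w6,((255,35),(297,182),(262,197),(415,160),(397,10),(419,145))),('w1',w1,((301,206),(328,301),(404,173)))):
    for p in pts: print(n,p,onz(d,*p,50).round(1))
w2s=w2
# pail rim
g=cv2.cvtColor(w2['img'],cv2.COLOR_RGB2HSV)
print(g[208,325:425,1].tolist()); print(g[208,325:425,2].tolist())
E
```

```text
w1 (256, 173, 167, 132) ((523.3175659179688, -106.30923461914062), (227.57371520996094, 192.1382293701172), 12.089207649230957) [[392.0, -36.0], [432.0, -224.0], [655.0, -176.0], [614.0, 11.0]]
w6 (200, 0, 220, 198) ((530.1103515625, -112.46823120117188), (214.38717651367188, 182.09988403320312), 12.114970207214355) [[406.0, -46.0], [444.0, -224.0], [654.0, -179.0], [616.0, -1.0]]
top (281, 185, 68, 59) ((549.957275390625, -112.30372619628906), (169.93992614746094, 188.85667419433594), 12.084712982177734) [[447.0, -38.0], [487.0, -222.0], [653.0, -187.0], [613.0, -2.0]]
w6 (255, 35) [469.6 -39.1  50. ]
w6 (297, 182) [ 500.8 -204.2   50. ]
w6 (262, 197) [ 455.8 -220.6   50. ]
w6 (415, 160) [ 644.2 -186.3   50. ]
w6 (397, 10) [621.4 -25.5  50. ]
w6 (419, 145) [ 648.5 -168.6   50. ]
w1 (301, 206) [466.6 -35.1  50. ]
w1 (328, 301) [ 496.8 -198.9   50. ]
w1 (404, 173) [616.6   4.4  50. ]
[138, 147, 144, 142, 142, 147, 134, 33, 3, 4, 7, 5, 11, 9, 9, 6, 9, 8, 5, 7, 8, 7, 5, 6, 3, 3, 3, 3, 2, 4, 2, 3, 3, 4, 4, 3, 4, 4, 3, 3, 4, 4, 4, 6, 7, 9, 6, 10, 7, 11, 13, 3, 5, 12, 9, 7, 6, 4, 9, 6, 12, 9, 14, 12, 7, 7, 7, 11, 7, 0, 9, 7, 2, 9, 5, 9, 5, 5, 7, 12, 7, 9, 9, 7, 5, 2, 4, 32, 5, 27, 13, 14, 5, 80, 102, 113, 114, 117, 114, 120]
[113, 109, 113, 113, 113, 113, 112, 163, 226, 234, 218, 168, 95, 89, 81, 80, 84, 93, 97, 116, 134, 139, 164, 217, 235, 234, 235, 236, 237, 238, 235, 237, 239, 239, 238, 238, 238, 239, 238, 239, 239, 237, 228, 180, 138, 136, 137, 130, 109, 97, 99, 96, 94, 132, 191, 210, 207, 197, 173, 121, 106, 111, 110, 108, 108, 106, 114, 111, 106, 109, 109, 108, 106, 112, 111, 110, 109, 110, 114, 110, 109, 110, 114, 148, 200, 230, 228, 166, 48, 67, 78, 88, 93, 112, 133, 136, 139, 135, 127, 119]
```

```bash
python3 - <<'E'
from h import *
import pickle
from scipy.optimize import least_squares
L=lambda n:pickle.load(open(n+'.pkl','rb'))
w2,w3,w6=L('w2'),L('w3'),L('w6')
for p in((495,255),(467,5),(235,65),(300,292)): print('pan',p,onz(w3,*p,50).round(1))
def rim(d,c,angs,rm,z=87):
    hsv=cv2.cvtColor(d['img'],cv2.COLOR_RGB2HSV); m=(hsv[...,1]<45)&(hsv[...,2]>180)
    P=[]
    for a in angs:
        best=None
        for r in np.arange(25,rm,.5):
            u,v=c[0]+r*np.cos(a),c[1]+r*np.sin(a)
            if m[int(round(v)),int(round(u))]: best=(u,v)
        if best: P.append(onz(d,*best,z)[:2])
    P=np.array(P)
    f=lambda q:np.hypot(*(P-q[:2]).T)-q[2]
    q=least_squares(f,[*P.mean(0),52],loss='soft_l1',f_scale=1.5); print('rim',q.x.round(1),len(P),f(q.x).round(1))
rim(w2,(372,208),np.radians(np.arange(-10,195,8)),50)
rim(w6,(353,280),np.radians(np.arange(60,200,6)),48)
RD=((0,150,90),(7,255,255))
c=blob(w2,*RD,(360,215,415,265))
for z in(150,156,160):
    b=cv2.boxPoints(cv2.minAreaRect(np.array([onz(w2,*p,z)[:2] for p in c[:,0]],np.float32))); r=cv2.minAreaRect(np.array([onz(w2,*p,z)[:2] for p in c[:,0]],np.float32)); print(z,r)
cmd((520,-285,330,0.712))
E
```

```text
pan (495, 255) [ 646.  -178.6   50. ]
pan (467, 5) [613.6 -11.8  50. ]
pan (235, 65) [471.7 -35.3  50. ]
pan (300, 292) [ 498.8 -200.7   50. ]
rim [ 563.8 -323.7   53.9] 15 [ 0.9  0.2 -1.2  0.5 -0.8  0.9 -1.1 -0.  -0.2  1.1  0.6 -0.4  0.2 -0.4
 -0.3]
rim [ 563.4 -324.7   53.1] 21 [-1.3  0.5 -0.   0.8  0.   0.6  0.3 -0.9  0.1 -1.   0.4 -0.1 -0.6  0.3
  0.6 -0.1  0.5 -0.  -0.4 -0.6  0.5]
150 ((573.4769287109375, -337.8006286621094), (63.360984802246094, 20.526180267333984), 40.94041061401367)
156 ((572.3442993164062, -335.0123596191406), (62.35354232788086, 20.199851989746094), 40.94036102294922)
160 ((571.5892333984375, -333.1535949707031), (61.68195724487305, 19.982254028320312), 40.94041442871094)
(520, -285, 330, 0.712) -> [-0.3583, -0.0142, -0.0043] [-0.0014, -0.0003, 0.5064] dist 108.0 deg 45.6
```

```bash
python3 - <<'E'
from h import *
cmd((572.1,-334.5,240,0.714),(572.1,-334.5,152,0.714))
E
```

```text
(572.1, -334.5, 240, 0.714) -> [-0.5123, 0.1701, 0.2952] [-0.0014, -0.0003, 0.5052] dist 185.0 deg 45.5
(572.1, -334.5, 152, 0.714) -> [-0.5127, 0.1706, 0.5885] [-0.0014, -0.0003, 0.5052] dist 240.0 deg 45.5
```

>>> move_arm(rows="-0.13 0.04 0 0 0 0.08 -0.3;-0.26 0.08 0.05 0 0 0.16 -0.3;-0.38 0.12 0.1 0 0 0.24 -0.3;-0.45 0.15 0.2 0 0 0.32 -0.3;-0.512 0.17 0.25 0 0 0.4 -0.3;-0.512 0.17 0.295 0 0 0.48 -0.3;-0.512 0.17 0.295 0 0 0.505 -0.3;-0.512 0.17 0.295 0 0 0.505 -0.3;-0.512 0.17 0.295 0 0 0.505 -0.3;-0.512 0.17 0.295 0 0 0.505 -0.3")

```text
clock: 10.12
eef_pos: [572.3, -335.8, 241.8]
tool_rot: [3.141, -0.001, 0.714]
force: [0.2, -0.4, 0.3]
width: 55.4
gripper_force: 0.0
```

```bash
python3 - <<'E'
from h import *
import pickle
d=cam('wrist'); s=read_state(); pickle.dump(d,open('w7.pkl','wb')); save('w7.png',d['img'])
RD=((0,150,90),(7,255,255))
c=blob(d,*RD,(150,100,500,399)); print(cv2.boundingRect(c))
for z in(157,):
    print(cv2.minAreaRect(np.array([onz(d,*p,z)[:2] for p in c[:,0]],np.float32)))
w2=pickle.load(open('w2.pkl','rb')); t=pickle.load(open('top6.pkl','rb'))
g=[cv2.minAreaRect(q)[0] for q in(c,blob(w2,*RD,(360,215,415,265)),blob(t,*RD,(380,205,402,235)))]
print(g,tri(ray(d,*g[0]),ray(w2,*g[1])),tri(ray(d,*g[0]),ray(t,*g[2])))
cmd((572.1,-334.5,152,0.714))
E
```

```text
(303, 167, 27, 92)
((570.7109375, -334.4850158691406), (64.1409912109375, 17.633419036865234), 40.896522521972656)
[(315.9999694824219, 212.49996948242188), (387.9834899902344, 238.98097229003906), (389.5548095703125, 218.9794464111328)] (array([ 572.2371235 , -333.23348944,  158.78059386]), [np.float64(0.055619685666424806), np.float64(0.055619685666436304)]) (array([ 573.42083164, -333.03372718,  162.17890983]), [np.float64(0.6681637586517323), np.float64(0.6681637586515974)])
(572.1, -334.5, 152, 0.714) -> [0.0029, -0.0045, 0.3002] [0.0005, -0.0005, -0.0001] dist 90.0 deg 0.1
```

View pics/w7.png

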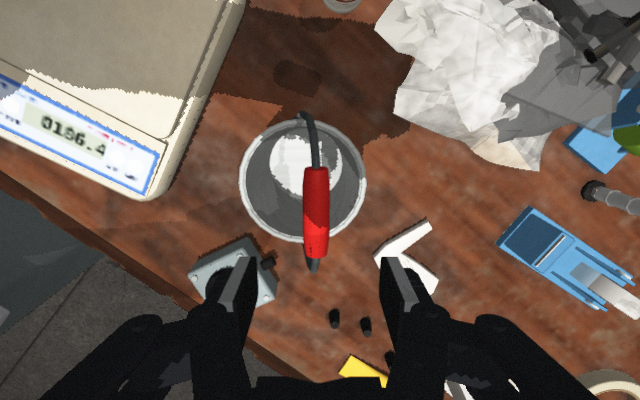

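Wrist view 7: the grip at (316,212) is centred between the fingers and aligned with them. Two-view height is 158.8 mm, as expected. I'll descend and close.

>>> move_arm(rows="0.003 -0.003 0.1 0 0 0 -0.3;0.003 -0.003 0.2 0 0 0 -0.3;0.003 -0.003 0.26 0 0 0 -0.3;0.003 -0.003 0.295 0 0 0 -0.3;0.003 -0.003 0.295 0 0 0 -0.3;0.003 -0.003 0.295 0 0 0 0;0.003 -0.003 0.295 0 0 0 0.3;0.003 -0.003 0.295 0 0 0 0.6;0.003 -0.003 0.295 0 0 0 1;0.003 -0.003 0.295 0 0 0 1;0.003 -0.003 0.295 0 0 0 1")

```text
clock: 11.08
eef_pos: [572.5, -336.5, 154.8]
tool_rot: [3.138, -0.001, 0.711]
force: [-0.5, 0.1, 5.7]
width: 16.2
gripper_force: 58.7
```

>>> move_arm(rows="0 0 -0.02 0 0 0 1;0 0 -0.06 0 0 0 1;0 0 -0.12 0 0 0 1;0 0 -0.18 0 0 0 1;0 0 -0.24 0 0 0 1;0 0 -0.29 0 0 0 1;0 0 -0.32 0 0 0 1;0 0 -0.33 0 0 0 1;0 0 -0.33 0 0 0 1;0 0 -0.33 0 0 0 1;0 0 -0.33 0 0 0 1")

```text
clock: 12.0
eef_pos: [571.1, -334.9, 250.6]
tool_rot: [-3.139, 0.0, 0.711]
force: [0.2, -0.0, -5.2]
width: 16.0
gripper_force: 58.9
```

```bash
cat >> h.py <<'E'
def rim(d,c,angs,rm,z):
    from scipy.optimize import least_squares
    hsv=cv2.cvtColor(d['img'],cv2.COLOR_RGB2HSV); m=(hsv[...,1]<45)&(hsv[...,2]>150)
    P=[]
    for a in angs:
        best=None
        for r in np.arange(25,rm,.5):
            u,v=c[0]+r*np.cos(a),c[1]+r*np.sin(a)
            if 0<=int(round(v))<400 and m[int(round(v)),int(round(u))]: best=(u,v)
        if best: P.append(onz(d,*best,z)[:2])
    P=np.array(P)
    f=lambda q:np.hypot(*(P-q[:2]).T)-q[2]
    q=least_squares(f,[*P.mean(0),52],loss='soft_l1',f_scale=1.5); print('rim',q.x.round(1),len(P),f(q.x).round(1))
E
python3 - <<'E'
from h import *
import pickle
s=read_state(); print(s['eef_pos'],s['tool_rot'],s['width'],s['force'])
d=cam('wrist'); pickle.dump(d,open('w8.pkl','wb')); save('w8.png',d['img'])
p=s['eef_pos']+np.array([-8.5,10.5,0]); p[2]=s['eef_pos'][2]-154.8+87
print(p,'rim centre px',proj(d,p), 'edge',proj(d,p+[-52*.756,-52*.655,0]),proj(d,p+[52*.655,-52*.756,0]),proj(d,p-[52*.655,-52*.756,0]))
E
```

```text
[ 571.12592779 -334.92406724  250.63173541] [-3.13931001e+00  4.96704671e-04  7.11234828e-01] 16.016930523570128 [ 0.20557305 -0.03678831 -5.17724182]
[ 562.62592779 -324.42406724  182.83173541] rim centre px [297.57900322 222.71792147] edge [299.26172261 295.95125228] [382.10391999 222.5443042 ] [213.03365174 222.94172918]
```

View pics/w8.png

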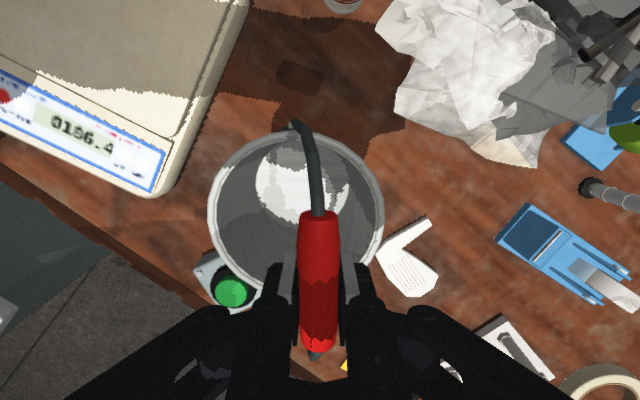

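Wrist view 8: the pail hangs upright, its rim spanning columns 208–384 as predicted, with the lean unchanged. I'll carry it to the pan smoothly.

>>> move_arm(rows="0.01 -0.012 0 0 0 0 1;0.04 -0.049 0 0 0 0 1;0.085 -0.104 0 0 0 0 1;0.135 -0.165 0 0 0 0 1;0.185 -0.226 0 0 0 0 1;0.235 -0.287 0 0 0 0 1;0.285 -0.349 0 0 0 0 1;0.335 -0.41 0 0 0 0 1;0.385 -0.471 0 0 0 0 1;0.425 -0.52 0 0 0 0 1;0.455 -0.556 0 0 0 0 1;0.467 -0.571 0 0 0 0 1")

```text
clock: 13.05
eef_pos: [565.8, -110.6, 251.2]
tool_rot: [-3.139, -0.001, 0.715]
force: [-0.0, 1.5, -3.8]
width: 16.0
gripper_force: 58.9
```

>>> move_arm(rows="0 0 0 0 0 0 1;0 0 0 0 0 0 1;0 0 0.02 0 0 0 1;0 0 0.05 0 0 0 1;0 0 0.08 0 0 0 1;0 0 0.1 0 0 0 1;0 0 0.1 0 0 0 1;0 0 0.1 0 0 0 1")

```text
clock: 13.72
eef_pos: [565.5, -114.6, 221.1]
tool_rot: [-3.141, 0.001, 0.711]
force: [0.6, -0.9, -4.2]
width: 16.1
gripper_force: 58.9
```

```bash
python3 - <<'E'
from h import *
import pickle
s=read_state(); print(s['eef_pos'],s['tool_rot'],s['width'],s['force'])
d=cam('wrist'); pickle.dump(d,open('w9.pkl','wb'))
z=s['eef_pos'][2]-154.8+87
rim(d,(297,222),np.radians(np.r_[110:360:8]),100,z)
r0=pickle.load(open('w8.pkl','rb')); rim(r0,(297,222),np.radians(np.r_[110:360:8]),100,183)
cmd((565.5,-114,205.5,0.711))
E
```

```text
[ 565.47372675 -114.58432369  221.1439589 ] [-3.14058764e+00  1.07266099e-03  7.10582783e-01] 16.060432302919097 [ 0.61811131 -0.86172299 -4.23156806]
rim [ 552.2 -106.9   61.3] 31 [ -5.   -1.4   0.8   1.8   1.    0.3  -0.2  -0.6  -0.7  -0.6  -0.4   0.
   0.6   1.2   1.9   2.3  -0.1   0.7  -1.6 -11.8 -17.9   0.5  -0.2  -0.5
  -1.2  -1.7   2.8   2.3   1.7   1.3  -1.5]
rim [ 549.7 -317.7   42.3] 29 [  8.2  -0.9  -1.1  -2.2   9.3  -2.3  -1.5  -0.9   0.6   1.9   3.4   5.2
   7.3 -10.   -4.6   0.5   0.7  -1.5  -1.2  -1.9   4.6  -4.9 -10.6   2.6
  -1.3  -0.9  10.    5.9   1.3]
(565.5, -114, 205.5, 0.711) -> [0.0007, -0.0027, 0.054] [0.0, 0.0003, -0.0002] dist 16.0 deg 0.0
```

>>> move_arm(rows="0 0 0.015 0 0 0 1;0 0 0.03 0 0 0 1;0 0 0.04 0 0 0 1;0 0 0.046 0 0 0 1;0 0 0.05 0 0 0 1;0 0 0.05 0 0 0 1;0 0 0.05 0 0 0 1")

```text
clock: 14.35
eef_pos: [565.9, -114.4, 206.9]
tool_rot: [3.141, -0.0, 0.711]
force: [0.2, 0.2, -3.7]
width: 16.3
gripper_force: 58.9
```

>>> move_arm(rows="0 0 0.003 0 0 0 1;0 0 0.006 0 0 0 1;0 0 0.008 0 0 0 1;0 0 0.008 0 0 0 1;0 0 0.008 0 0 0 1")

```text
clock: 14.77
eef_pos: [566.3, -114.9, 205.1]
tool_rot: [3.14, -0.0, 0.711]
force: [0.4, -0.8, 1.3]
width: 15.9
gripper_force: 59.4
```

>>> move_arm(rows="0 0 0 0 0 0 0.5;0 0 0 0 0 0 0.3;0 0 0 0 0 0 0;0 0 0 0 0 0 -0.2;0 0 0 0 0 0 -0.3;0 0 -0.05 0 0 0 -0.3;0 0 -0.15 0 0 0 -0.3;0 0 -0.28 0 0 0 -0.3;0 0 -0.4 0 0 0 -0.3;0 0 -0.45 0 0 0 -0.3;0 0 -0.45 0 0 0 -0.3")

```text
clock: 15.68
eef_pos: [567.7, -115.7, 343.8]
tool_rot: [3.135, -0.005, 0.711]
force: [0.0, -0.8, 0.1]
width: 55.6
gripper_force: 0.0
```

```bash
python3 - <<'E'
from h import *
import pickle
s=read_state(); print(s['eef_pos'],s['width'],s['force'])
d=cam('wrist'); pickle.dump(d,open('w10.pkl','wb'))
t=cam('top'); pickle.dump(t,open('top10.pkl','wb'))
RD=((0,150,90),(7,255,255))
c=blob(d,*RD,(150,60,500,399)); print(cv2.minAreaRect(c)); print('grip z207',cv2.minAreaRect(np.array([onz(d,*p,207)[:2] for p in c[:,0]],np.float32)))
print('red top',cv2.boundingRect(blob(t,*RD,(300,150,350,230))))
print(tri(ray(d,*cv2.minAreaRect(c)[0]),ray(t,*cv2.minAreaRect(blob(t,*RD,(300,150,350,230)))[0])))
# rim prediction in image and dark interior centroid by low sat
hsv=cv2.cvtColor(d['img'],cv2.COLOR_RGB2HSV); pc=proj(d,np.array([557,-103.5,137.])); print('pred rim px',pc)
u,v=int(pc[0]),int(pc[1])
for vv in(v-20,v): print(vv,hsv[vv,u-100:u+101:4,1].tolist(),hsv[vv,u-100:u+101:4,2].tolist())
cmd((480,-250,300,0.95),(409.5,-349,150,0.9))
E
```

```text
[ 567.69104968 -115.67800709  343.77088556] 55.5758776412695 [ 0.00165041 -0.82718686  0.05098649]
((315.4999694824219, 191.49996948242188), (74.99998474121094, 20.999996185302734), 90.0)
grip z207 ((566.3958740234375, -114.39520263671875), (63.07163619995117, 17.240680694580078), 40.05086135864258)
red top (314, 174, 10, 20)
(array([ 568.95832036, -113.43149073,  212.87626113]), [np.float64(1.0856316344781394), np.float64(1.0856316344781325)])
pred rim px [301.34330241 173.25130312]
153 [116, 118, 128, 133, 155, 147, 71, 37, 16, 15, 14, 14, 35, 6, 6, 5, 13, 3, 4, 3, 3, 6, 2, 2, 3, 2, 3, 20, 24, 21, 64, 8, 8, 3, 16, 17, 10, 6, 20, 20, 17, 17, 17, 16, 16, 18, 18, 23, 115, 131, 133] [138, 140, 133, 140, 143, 149, 161, 228, 251, 251, 251, 251, 219, 133, 89, 94, 97, 94, 210, 241, 238, 225, 240, 241, 242, 241, 240, 225, 53, 61, 120, 95, 94, 91, 95, 105, 80, 119, 142, 251, 251, 252, 250, 251, 251, 251, 251, 246, 129, 132, 127]
173 [158, 161, 160, 124, 46, 26, 17, 15, 16, 15, 13, 19, 2, 7, 6, 11, 11, 8, 8, 8, 5, 5, 6, 2, 3, 3, 206, 211, 219, 210, 211, 213, 3, 0, 10, 10, 10, 16, 3, 25, 18, 17, 18, 18, 24, 123, 132, 114, 117, 126, 115] [129, 130, 139, 167, 184, 243, 250, 251, 250, 250, 251, 245, 236, 172, 89, 95, 93, 91, 96, 91, 196, 226, 227, 244, 243, 243, 105, 133, 154, 164, 156, 133, 227, 93, 98, 100, 98, 98, 227, 245, 252, 252, 251, 251, 246, 137, 126, 145, 133, 113, 118]
(480, -250, 300, 0.95) -> [-0.5125, 0.1562, 0.1313] [-0.0, -0.0005, -0.1519] dist 165.0 deg 13.7
(409.5, -349, 150, 0.9) -> [-0.9064, 0.2528, 0.631] [-0.0, -0.0005, -0.12] dist 340.0 deg 10.8
```

The pail stands upright at about (557,-104), with its rim symmetric about the prediction. Next I'll refine the button and press it with closed fingers.

```bash
python3 - <<'E'
from h import *
import pickle
L=lambda n:pickle.load(open(n+'.pkl','rb'))
G=((45,120,60),(80,255,255)); rs=[]
for n,b in(('w2',(240,200,290,245)),('w8',(205,265,252,312)),('top10',(355,270,385,297))):
    d=L(n); e=cv2.fitEllipse(blob(d,*G,b)); rs.append(ray(d,*e[0])); print(n,e,onz(d,*e[0],48).round(1))
print(tri(*rs[:2]),tri(*rs))
cmd((409.5,-349,344,0.9),(480,-250,344,.9),(409.5,-349,200,.9))
E
```

```text
w2 ((263.50958251953125, 225.5121307373047), (22.836023330688477, 23.49969482421875), 106.69181823730469) [ 407.1 -349.9   48. ]
w8 ((231.06105041503906, 291.9537658691406), (28.883480072021484, 33.06698989868164), 87.50599670410156) [ 404.8 -349.1   48. ]
top10 ((369.2349548339844, 283.1256408691406), (11.333410263061523, 12.046072006225586), 151.9029998779297) [ 412.5 -348.8   48. ]
(array([ 408.00821709, -348.13654007,   52.59184188]), [np.float64(0.07801694207600951), np.float64(0.07801694207608326)]) (array([ 409.3762481 , -348.02019071,   54.86884856]), [np.float64(1.218984778833709), np.float64(0.2681724227056209), np.float64(1.3602299802068436)])
(409.5, -349, 344, 0.9) -> [-0.9059, 0.2527, -0.0157] [-0.0, -0.0005, -0.12] dist 282.0 deg 10.8
(480, -250, 344, 0.9) -> [-0.5124, 0.1562, -0.0154] [-0.0, -0.0005, -0.12] dist 161.0 deg 10.8
(409.5, -349, 200, 0.9) -> [-0.9062, 0.2528, 0.4643] [-0.0, -0.0005, -0.12] dist 315.0 deg 10.8
```

>>> move_arm(rows="-0.12 0.03 0 0 0 -0.02 0.2;-0.25 0.07 0 0 0 -0.04 1;-0.38 0.11 0 0 0 -0.06 1;-0.5 0.15 0.05 0 0 -0.08 1;-0.62 0.18 0.12 0 0 -0.1 1;-0.73 0.21 0.2 0 0 -0.12 1;-0.83 0.24 0.28 0 0 -0.12 1;-0.906 0.253 0.37 0 0 -0.12 1;-0.906 0.253 0.464 0 0 -0.12 1;-0.906 0.253 0.464 0 0 -0.12 1;-0.906 0.253 0.464 0 0 -0.12 1;-0.906 0.253 0.464 0 0 -0.12 1")

```text
clock: 16.78
eef_pos: [410.2, -348.8, 200.5]
tool_rot: [-3.141, -0.0, 0.901]
force: [0.4, -1.1, 0.1]
width: -0.0
gripper_force: 0.0
```

```bash
python3 - <<'E'
from h import *
import pickle
L=lambda n:pickle.load(open(n+'.pkl','rb'))
s=read_state(); print(s['eef_pos'],s['tool_rot'],s['width'])
d=cam('wrist'); pickle.dump(d,open('w11.pkl','wb'))
G=((45,120,60),(80,255,255)); c=blob(d,*G,(200,80,450,399)); e=cv2.fitEllipse(c); print(cv2.boundingRect(c),e)
w2=L('w2');w8=L('w8')
r=[ray(d,*e[0]),ray(w2,263.5,225.5),ray(w8,231,292)]
print(tri(r[0],r[1]),tri(*r)); P=tri(*r)[0]
print(onz(d,*e[0],52))
cmd((408.5,-348.3,80,.9))
E
```

```text
[ 410.22853189 -348.778757    200.54822641] [-3.14130366e+00 -1.41180135e-04  9.00985332e-01] -0.03306396530296037
(296, 167, 43, 44) ((316.8545227050781, 188.45826721191406), (41.71035385131836, 42.37890625), 13.285438537597656)
(array([ 408.73408512, -347.11916999,   54.97231666]), [np.float64(0.2296824522828482), np.float64(0.229682452282907)]) (array([ 408.40857476, -347.76923579,   53.30686646]), [np.float64(0.3579366657777603), np.float64(0.23447681562200307), np.float64(0.27748101124832425)])
[ 408.43387083 -347.78931629   52.        ]
(408.5, -348.3, 80, 0.9) -> [-0.0028, -0.0077, 0.4039] [0.0008, -0.0001, 0.0009] dist 121.0 deg 0.1
```

>>> move_arm(rows="-0.002 -0.006 0.1 0 0 0 1;-0.002 -0.006 0.2 0 0 0 1;-0.002 -0.006 0.3 0 0 0 1;-0.002 -0.006 0.36 0 0 0 1;-0.002 -0.006 0.4 0 0 0 1;-0.002 -0.006 0.42 0 0 0 1;-0.002 -0.006 0.42 0 0 0 1;-0.002 -0.006 0.42 0 0 0 1")

```text
clock: 17.5
eef_pos: [408.6, -349.1, 75.4]
tool_rot: [3.14, 0.0, 0.9]
force: [0.1, -0.2, 0.4]
width: -0.2
gripper_force: 0.0
```

>>> move_arm(rows="0 0 0.01 0 0 0 1;0 0 0.02 0 0 0 1;0 0 0.025 0 0 0 1;0 0 0.025 0 0 0 1")

```text
clock: 17.83
eef_pos: [408.6, -349.3, 67.3]
tool_rot: [3.139, 0.0, 0.9]
force: [1.2, -0.6, 2.7]
width: -0.4
gripper_force: 1.5
```

>>> move_arm(rows="0 0 0.007 0 0 0 1;0 0 0.013 0 0 0 1;0 0 0.018 0 0 0 1;0 0 0.02 0 0 0 1;0 0 0.02 0 0 0 1")

```text
clock: 18.25
eef_pos: [408.6, -349.4, 63.6]
tool_rot: [3.138, -0.002, 0.899]
force: [-0.5, 3.2, 27.6]
width: -0.3
gripper_force: 14.3
```

>>> move_arm(rows="0 0 0 0 0 0 1;0 0 0 0 0 0 1;0 0 0 0 0 0 1")

```text
clock: 18.5
eef_pos: [408.6, -349.4, 63.7]
tool_rot: [3.138, -0.002, 0.899]
force: [-1.4, 2.5, 29.1]
width: 0.0
gripper_force: 14.4
```

The button is bottomed: a steady 29 N against a 5 N spring. I'll release and retreat.

>>> move_arm(rows="0 0 -0.02 0 0 0 1;0 0 -0.05 0 0 0 1;0 0 -0.12 0 0 0 1;0 0 -0.24 0 0 0 1;0 0 -0.36 0 0 0 1;0 0 -0.45 0 0 0 1;0 0 -0.45 0 0 0 1;0 0 -0.45 0 0 0 1;0 0 -0.45 0 0 0 1")

```text
clock: 19.25
eef_pos: [407.2, -347.5, 195.0]
tool_rot: [-3.139, -0.001, 0.9]
force: [-0.4, 0.3, -1.0]
width: 0.4
gripper_force: 0.0
```

```bash
python3 - <<'E'
from h import *
import pickle
L=lambda n:pickle.load(open(n+'.pkl','rb'))
s=read_state(); print(s['eef_pos'],s['force'],s['qd'].round(3))
d=cam('wrist'); t=cam('top'); t0=L('top10'); w=L('w11')
save('w12.png',d['img']); save('top12.png',t['img'])
G=((45,120,60),(80,255,255)); c=blob(d,*G,(200,80,450,399)); e=cv2.fitEllipse(c); print(e,onz(d,*e[0],52),'pred',proj(d,np.array([408.4,-347.8,53])))
RD=((0,150,90),(7,255,255)); Y=((20,90,90),(33,255,255))
print('red',[cv2.minAreaRect(blob(x,*RD,(300,150,350,230))) for x in(t0,t)])
B=((100,120,60),(120,255,255)); O=((8,170,150),(18,255,255))
for n,m,b in(('blue',B,(335,150,362,190)),('orange',O,(365,165,388,190))): print(n,[cv2.boundingRect(blob(x,*m,b)) for x in(L('top0'),t)])
hsv=lambda x:cv2.cvtColor(x['img'],cv2.COLOR_RGB2HSV)
for x in(L('top0'),t):
    m=(hsv(x)[245:285,412:450,1]<50)&(hsv(x)[245:285,412:450,2]>180); ys,xs=np.nonzero(m); print('iron',xs.mean()+412,ys.mean()+245,len(xs))
# tape ring in top: amber hull at both heights
c=blob(t,*Y,(240,160,300,215)); P=np.array([onz(t,*p,24)[:2] for p in cv2.convexHull(c)[:,0]],np.float32); print('ring',cv2.boundingRect(c),cv2.fitEllipse(P))
E
```

```text
[ 407.1890108  -347.54829431  195.02975293] [-0.35340247  0.29031614 -0.98193138] [ 0.01   0.019 -0.012  0.007 -0.001 -0.002  0.001]
((321.04241943359375, 189.3462371826172), (42.60646438598633, 43.29876708984375), 11.640179634094238) [ 408.42861723 -347.86977222   52.        ] pred [320.96973366 189.637477  ]
red [((318.79998779296875, 182.8999786376953), (19.922346115112305, 6.008327484130859), 71.56504821777344), ((330.6538391113281, 158.26922607421875), (9.15255355834961, 3.0508511066436768), 33.690067291259766)]
blue [(346, 160, 7, 9), (346, 160, 7, 9)]
orange [(373, 172, 8, 8), (373, 175, 8, 5)]
iron 430.70454545454544 266.7772727272727 440
iron 430.74149659863946 266.7845804988662 441Traceback (most recent call last):
  File "<stdin>", line 16, in <module>
  File "h.py", line 40, in blob
    return max(cs,key=cv2.contourArea)
ValueError: max() iterable argument is empty
```

The arm now blocks the top camera, so I'll move to the clear viewpoint for a final check of the pail and ring.

```bash
python3 - <<'E'
from h import *
cmd((407,-347,400,.9),(440,-140,400,1.3))
E
```

```text
(407, -347, 400, 0.9) -> [0.0018, -0.0034, -0.6854] [-0.0022, -0.0001, -0.0001] dist 206.0 deg 0.2
(440, -140, 400, 1.3) -> [0.6106, -0.3462, -0.6842] [-0.0021, -0.0005, -0.2548] dist 294.0 deg 22.9
```

>>> move_arm(rows="0 0 -0.13 0 0 0 1;0 0 -0.26 0 0 0 1;0 0 -0.39 0 0 0 1;0 0 -0.52 0 0 0 1;0.1 -0.06 -0.6 0 0 -0.05 1;0.22 -0.12 -0.684 0 0 -0.1 1;0.34 -0.18 -0.684 0 0 -0.15 1;0.45 -0.24 -0.684 0 0 -0.2 1;0.55 -0.3 -0.684 0 0 -0.25 1;0.61 -0.346 -0.684 0 0 -0.25 1;0.61 -0.346 -0.684 0 0 -0.25 1;0.61 -0.346 -0.684 0 0 -0.25 1")

```text
clock: 20.35
eef_pos: [440.1, -139.3, 400.0]
tool_rot: [-3.139, 0.0, 1.296]
force: [-0.4, -0.2, 0.2]
width: -0.1
gripper_force: 0.0
```

```bash
python3 - <<'E'
from h import *
cmd((440,100,400,1.6))
E
```

```text
(440, 100, 400, 1.6) -> [0.7675, -0.217, 0.0002] [-0.0015, -0.0, -0.1937] dist 239.0 deg 17.4
```

>>> move_arm(rows="0.1 -0.03 0 0 0 -0.03 1;0.22 -0.06 0 0 0 -0.06 1;0.34 -0.1 0 0 0 -0.1 1;0.46 -0.13 0 0 0 -0.13 1;0.58 -0.16 0 0 0 -0.17 1;0.7 -0.2 0 0 0 -0.19 1;0.767 -0.217 0 0 0 -0.19 1;0.767 -0.217 0 0 0 -0.19 1;0.767 -0.217 0 0 0 -0.19 1;0.767 -0.217 0 0 0 -0.19 1")

```text
clock: 21.18
eef_pos: [441.2, 96.1, 400.6]
tool_rot: [-3.141, 0.002, 1.587]
force: [-0.2, 0.0, -0.3]
width: -0.1
gripper_force: 0.0
```

```bash
python3 - <<'E'
from h import *
import pickle
L=lambda n:pickle.load(open(n+'.pkl','rb'))
s=read_state(); print(s['eef_pos'])
d=cam('wrist'); t=cam('top'); pickle.dump(d,open('w13.pkl','wb')); pickle.dump(t,open('top13.pkl','wb'))
RD=((0,150,90),(7,255,255)); Y=((18,80,70),(36,255,255)); O=((8,170,150),(18,255,255))
def try_(n,f):
    try: print(n,f())
    except Exception as e: print(n,'none')
try_('red top',lambda:cv2.minAreaRect(blob(t,*RD,(305,165,335,200))))
try_('orange',lambda:cv2.boundingRect(blob(t,*O,(365,165,388,190))))
pg=proj(d,np.array([566,-114,208.])); pr=proj(d,np.array([638,77,24.])); print('pred grip,ring px',pg,pr)
x,y=pg.astype(int)
try_('grip w',lambda:(lambda g:(g,onz(d,*g[0],208)))(cv2.minAreaRect(blob(d,*RD,(x-50,max(y-50,0),x+50,y+50)))))
x,y=pr.astype(int); 
def ring(z,zn=24):
    h=cv2.convexHull(blob(d,*Y,(x-60,max(y-60,0),x+60,y+60))); P=np.array([onz(d,*p,zn)[:2] for p in h[:,0]],np.float32); return cv2.boundingRect(h),cv2.fitEllipse(P)
try_('ring w',lambda:ring(0))
pt=proj(t,np.array([638,77,24.])); print('ring pred top',pt); x0,y0=pt.astype(int)
try_('ring top',lambda:(lambda c:(cv2.boundingRect(c),cv2.fitEllipse(np.array([onz(t,*p,24)[:2] for p in cv2.convexHull(c)[:,0]],np.float32))))(blob(t,*Y,(x0-25,y0-25,x0+25,y0+25))))
E
```

```text
[441.19156775  96.13219608 400.59479145]
red top ((318.6499938964844, 182.94998168945312), (19.922346115112305, 6.324554920196533), 71.56504821777344)
orange (373, 175, 8, 5)
pred grip,ring px [425.25557327 355.83372314] [451.40465567 160.85425264]
grip w (((420.5384216308594, 362.6922607421875), (14.976905822753906, 7.211102485656738), 33.6900634765625), array([ 561.61886767, -123.8078012 ,  208.        ]))
ring w ((417, 132, 68, 65), ((637.693115234375, 71.41368865966797), (94.61116790771484, 102.61612701416016), 61.8138313293457))
ring pred top [274.86204269 171.30429993]
ring top ((264, 159, 29, 28), ((638.8693237304688, 66.46853637695312), (95.3066177368164, 105.41776275634766), 120.0578384399414))
```

```bash
python3 - <<'E'
from h import *
import pickle
L=lambda n:pickle.load(open(n+'.pkl','rb'))
ims={n:L(n)['img'] for n in('top0','top6','top10','top13')}
O=((8,170,150),(18,255,255)); 
for n,i in ims.items():
    print(n,cv2.boundingRect(blob({'img':i},*O,(365,165,388,190))),cv2.boundingRect(blob({'img':i},(5,120,80),(20,255,255),(370,169,384,182))),i[168:182:2,376].tolist())
print(np.abs(ims['top10'].astype(int)-ims['top13'])[160:200,340:392].max(2).mean(), cv2.phaseCorrelate(*[np.float64(cv2.cvtColor(ims[n][165:200,366:388],cv2.COLOR_RGB2GRAY)) for n in('top0','top13')]))
E
```

```text
top0 (373, 172, 8, 8) (370, 171, 11, 11) [[68, 64, 62], [120, 90, 77], [199, 112, 67], [255, 197, 101], [255, 193, 96], [255, 154, 75], [111, 55, 26]]
top6 (373, 175, 8, 5) (370, 172, 12, 10) [[66, 64, 58], [121, 93, 78], [203, 119, 72], [255, 197, 101], [255, 195, 98], [255, 155, 73], [111, 53, 21]]
top10 (373, 175, 8, 5) (370, 171, 12, 11) [[70, 71, 65], [126, 94, 76], [198, 112, 65], [255, 194, 100], [255, 197, 101], [255, 156, 76], [112, 55, 25]]
top13 (373, 175, 8, 5) (370, 172, 12, 10) [[74, 70, 65], [126, 98, 80], [204, 117, 74], [255, 197, 99], [255, 194, 99], [255, 155, 75], [111, 57, 26]]
5.163942307692308 ((-0.0031242449858588373, 0.03138755741610666), 0.9987745576170401)
```

The bottles haven't moved (the orange-cap difference was threshold noise), the pail is upright on the pan, and the ring is flat on the bench. Handing in.

```bash
python3 -c "
from cell import *
print(finish_job())"
```

```text
the job is handed in; nothing more can be done
None
```

I handed the job in at about 21 s: the tape roll lies flat on the bench, the empty pail stands upright on the pan within about 5 mm of its middle by my measurement, and after letting go of it I pressed the zero button fully down and released it; camera checks showed the bottles and iron head unmoved.

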